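# Open the cooling water to the condensers

## Task

Open the cooling water for the condensers: take the valve with the large ball knob and turn it counter-clockwise (seen from above) until the white line on its dial points at the raised black rib on its base, then let go. Leave the small ball-knob valve and the T-bar valve as they are.

Things in the scene. Friction and masses are not known exactly. Their poses are not given: they have to be found in the camera images.
- large_ball (a point): Centre of the large ball knob: 46 mm, slippery white plastic, thin dark grip band (12 mm tall) round its widest part, level with its centre, 70 mm above the bench. Fingers that close above the band slip. x points along its dial's white line, z up. Under it: bare 12 mm stem, flat black dial (100 mm across, top at 34 mm) turning with it, fixed round base (142 mm over its ports) with a raised black rib (16 x 7, top at 37 mm)
- water_valve (a joint): Large ball knob's angle, 0 to 2.1 rad, growing counter-clockwise seen from above; starts at 0 to 0.9; at 1.4 the dial's white line points at the rib (water open). Stiff (0.3 N m), stays where left, can overshoot the rib. The three valves have like bases and stand in a row in any order, each turned up to 0.6 rad, axes 200 mm or more apart, low things between
- gas_valve (a joint): Angle (same sense and range) of the like valve with the small white ball knob, 30 mm across, centre 70 mm above the bench. Starts at 0.2 to 0.3 rad; not to be turned
- vacuum_valve (a joint): Angle (same sense and range) of the like valve with the white T-bar, 64 x 13 x 13 mm, centre 70 mm above the bench. Starts at 0.2 to 0.3 rad; not to be turned

How it is judged (in metres and radians):
At the end, for the whole second after the job is handed in: The large ball knob's joint rests between 1.22 and 1.58 rad (its white line within about 10 degrees of the rib), still and released; the small ball valve and the T-bar valve are still between 0.08 and 0.45 rad (value of joint water_valve between 1.22 and 1.58 rad and velocity of joint water_valve between -0.05 and 0.05 rad/s and value of joint gas_valve between 0.08 and 0.45 rad and value of joint vacuum_valve between 0.08 and 0.45 rad); the robot touches nothing.
It fails at once if the small ball valve or the T-bar valve is turned (below 0.08 or beyond 0.45 rad) (value of joint any of gas_valve, vacuum_valve below 0.08 rad or value of joint any of gas_valve, vacuum_valve above 0.45 rad).
It also fails if it takes over 32 s, if anything falls off the work surface, if the arm or the gripper's body presses on something with over 40 N, if the wrist force passes 120 N, or if a joint passes its speed limit or range.

## Robot

A 6-joint arm with a two-finger parallel gripper is mounted at the origin on the work surface. World frame = base frame: x ahead of the robot, y to its left, z up, the work surface at z = 0. Lengths are in mm, angles in degrees, forces in N, time in s.
With the tool pointing down it reaches from about 350 to 850 mm from the base axis. Payload 8.1 kg.
Tool frame: the origin (TCP) lies between the finger pads; the fingertips stand 22 mm ahead of it and the grasp point (between the pads) lies 3 mm ahead of it (r.nose_length is the z of the fingertips in the tool frame, in mm); z points along the fingers, x is the direction in which the jaws open and shut, and the axes are right-handed (so a half turn about z gives the same grasp; the last joint's range is limited). The gripper opens to 85 mm and grips with 20 to 120 N. Pads are 22 mm wide; open, the fingers measure 114 mm over their backs; the gripper's body (76 mm by 85 mm) begins 54 mm behind the grasp point. The pads swing forward as they close: fully open they stand 13 mm farther back than shut.
Start: joints at [-72.674, 7.471, 85.268, -0, 87.261, -4.893], TCP at [226.912, -555.443, 253.292] pointing down, gripper open.
Joint ranges: [-169.43, 169.43], [-51.17, 129.36], [1.28, 143.12], [-76.62, 256.62], [0, 156.53], [-152.29, 152.29]. Speed limits (degrees/s): [136.94, 136.94, 159.86, 180, 180, 180].

## Interface

Orientations are given as [roll, pitch, yaw] about the fixed x, y, z axes, in that order (R = Rz(yaw) Ry(pitch) Rx(roll)).
In Python, from bench import r gives the robot as it stands.
- The arm moves only by the shell command python3 -m jog 'ROWS' [FORCE]. ROWS is JSON, a list of rows, each a list of 5 numbers: the shift along the tool's x, y, z in m, then the turn about the tool's z in degrees, then the opening in per cent of the stroke, from 0 (shut) to 100 (fully open). A call has 1 to 8 rows; each row is the pose to reach, as a shift and turn from the pose measured when the call began, along the tool's axes at that moment; what a row does not reach only later rows make up. A row lasts 1/10 s, in which the tool goes at most 50 mm and 8.59 degrees, less where a joint would pass 70% of its speed; a pose out of reach is approached as far as the arm can. A call with a gripper value outside its range is refused whole. The fingers move at their own pace and stop on an object; FORCE is the grip in N (left out, the last holds). Time passes only in rows, so rows that repeat a pose let the fingers close. It gives the time, the measured TCP pose, the force and the opening at its end, in the units of the state.
- r.sense(): the state, without advancing time (a new reading comes with each control period).
- r.snapshot(name): name is "side" or "top" or "wrist"; returns a dict with "image" (420x560x3 uint8, red, green, blue), "K" (3x3 intrinsics, pixels), "T" (4x4, takes a point from camera to world coordinates); the wrist camera has in their place "tool_from_camera" (4x4, takes a point from camera to tool coordinates, whose origin is the TCP and whose axes are the tool frame's). Camera axes: x right, y down, z forward; pixel columns grow to the right and rows downward; lengths in mm; the calibration is good to about 2 mm. The wrist camera is an equidistant fisheye: a pixel r from the principal point sees the ray r / f radians off the axis. A picture is of the moment at which its call begins: read the wrist's pose just before it. There is no depth.
- r.hand_in(): hands the job in, once; it reports no verdict.
Trained networks look in a picture, given as the dict that the camera call returned (one of the last four; its "shot" number tells which), for a name from the list of things; names that differ only in an ending like _2 or _b are one class to them, and where a whole thing is asked for, a point or a joint stands for the part that bears it (a point fixed in the world has none). Each returns a list of dicts, best first, with "conf" (0 to 1); they miss things now and then, are a little off and sometimes report something else, mostly with a low value. They report only what shows in the picture. A call takes as long as a camera call.
- r.search_frame(picture, label): "bbox" ([left, top, right, bottom] in pixels, round what is visible of it).
- r.pinpoint(picture, label): "uv" ([column, row] in pixels: a listed point, or the origin of a listed thing).
The state is a dict: "time": time; "joint_pos": joint angles; "qd": joint speeds; "joint_efforts": joint torques, N m; "tool_pos": TCP position; "tcp_rot": TCP orientation; "ft_force": force on the tool from outside, world axes, zero at the start; "wrist_torque": the same for the moment, N m; "finger_gap": finger opening in mm.
Only numpy, scipy, OpenCV 4.12 (cv2) and the standard library are available. Lean on these libraries where they do the work, as an engineer would, in place of code of your own. Each camera call takes 0.05 s, during which the arm holds its last target. There are 200 camera calls.

## Working session

There is one attempt and no reset: what is moved stays moved. The work goes in short steps, Python scripts to look and compute and a shell command to move; the robot and the scene stay as the last step left them, time stands still between calls to the robot, and variables do not carry over. Pictures are saved under pics/ and viewed, about 8 in all and at most 12, crops included, and the job is handed in when it is done.

```bash
mkdir -p pics; ls; python3 - <<'E'
from bench import r
import cv2,numpy as np
s=r.sense();print(s['time'],s['tool_pos'],s['tcp_rot'],s['finger_gap'],s['joint_pos'])
for n in ['top','side']:
    p=r.snapshot(n);cv2.imwrite(f'pics/{n}1.png',p['image'][:,:,::-1])
    print(n,p['K'],p['T'])
    K=np.array(p['K']);T=np.array(p['T'])
    for l in ['large_ball']:
        for d in r.pinpoint(p,l):
            uv=d['uv'];ray=T[:3,:3]@np.linalg.inv(K)@[*uv,1];o=T[:3,3]
            print(l,uv,d['conf'],o+ray*(70-o[2])/ray[2])
    for l in ['water_valve','gas_valve','vacuum_valve']:
        print(l,[(d['bbox'],d['conf']) for d in r.search_frame(p,l)])
E
```

```text
pics
0.0 [ 226.73709564 -554.943044    252.24421776] [-1.79992659e+02  1.07772460e-01 -6.77813198e+01] 85.47256009209121 [-7.26745970e+01  7.51474879e+00  8.53296910e+01 -1.88059377e-03
  8.72635661e+01 -4.89317878e+00]
top [[484.23178865   0.         276.28911574]
 [  0.         484.23178865 207.34366296]
 [  0.           0.           1.        ]] [[ 2.11456005e-02 -9.89049830e-01  1.46059225e-01  4.23252671e+02]
 [-9.99593192e-01 -2.37116247e-02 -1.58495981e-02  2.68011812e+01]
 [ 1.91393439e-02 -1.45664658e-01 -9.89148873e-01  9.19796447e+02]
 [ 0.00000000e+00  0.00000000e+00  0.00000000e+00  1.00000000e+00]]
large_ball [141.5, 192.9] 0.96 [568.87862903 252.61190947  70.        ]
water_valve [([120.3, 173.5, 175.7, 227.2], 0.6)]
gas_valve [([412.1, 144.8, 463.8, 196.8], 0.63)]
vacuum_valve [([260.5, 180.0, 316.1, 233.5], 0.69)]
side [[493.35134735   0.         276.04781861]
 [  0.         493.35134735 208.21195515]
 [  0.           0.           1.        ]] [[ 9.82793335e-01 -9.64708339e-02  1.57513929e-01  4.12594046e+02]
 [-1.84327229e-01 -5.67009991e-01  8.02821987e-01 -7.66904293e+02]
 [ 1.18630651e-02 -8.18042205e-01 -5.75035842e-01  6.27177373e+02]
 [ 0.00000000e+00  0.00000000e+00  0.00000000e+00  1.00000000e+00]]
large_ball [258.8, 150.9] 0.81 [568.42316449 248.05274844  70.        ]
water_valve [([235.4, 137.5, 280.5, 174.1], 0.77)]
gas_valve [([327.9, 307.1, 388.6, 362.6], 0.94)]
vacuum_valve [([249.8, 204.8, 307.3, 243.6], 0.7)]
```

```bash
python3 - <<'E'
import cv2
a=cv2.imread('pics/top1.png');
cv2.imwrite('pics/top1c.png',cv2.resize(a[130:260,90:490],None,fx=2,fy=2,interpolation=cv2.INTER_CUBIC))
cv2.imwrite('pics/crop.png',cv2.resize(a[150:250,90:210],None,fx=5,fy=5,interpolation=cv2.INTER_CUBIC))
E
```

```text
(no output)
```

View pics/top1.png

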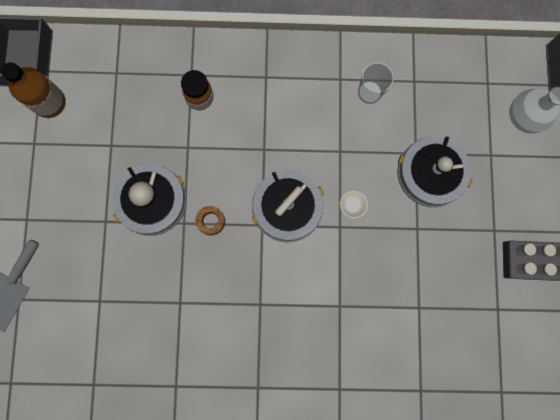

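View pics/crop.png

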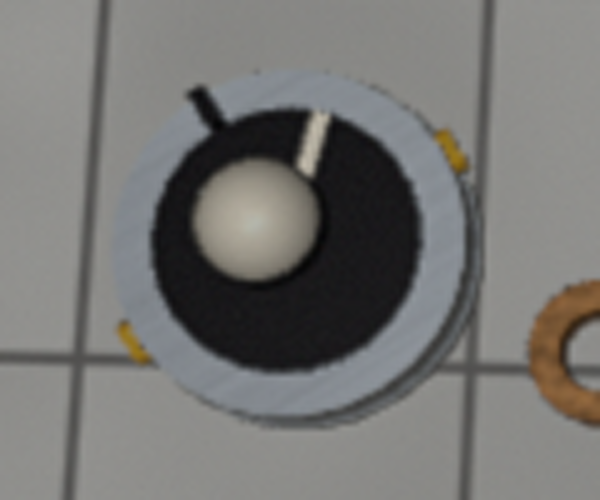

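The large ball valve is the left one: ball at px (141,193), line tip at (154,172), rib at (129–134,168–176). The T-bar is in the middle and the small ball on the right. Both cameras put the ball at about (569, 250). I'll start the approach, moving above everything.

```bash
python3 -m jog '[[-0.616,-0.621,0,0,100],[-0.616,-0.621,0,0,100],[-0.616,-0.621,0,0,100],[-0.616,-0.621,0,0,100],[-0.616,-0.621,0,0,100],[-0.616,-0.621,0,0,100],[-0.616,-0.621,0,0,100],[-0.616,-0.621,0,0,100]]'
cat > geo.py <<'E'
import numpy as np
def w(p,uv,z):
    T=np.array(p['T']);ray=T[:3,:3]@np.linalg.inv(p['K'])@[*uv,1];o=T[:3,3]
    return o+ray*(z-o[2])/ray[2]
E
python3 - <<'E'
from bench import r
from geo import w
import numpy as np
p=r.snapshot('top')
c=w(p,(147.4,198),34);a=lambda q,c:np.degrees(np.arctan2(q[1]-c[1],q[0]-c[0]))
print(c)
tip=w(p,(154.4,172.4),34);i=w(p,(151.2,185),34);ro=w(p,(129.2,168.4),37);ri=w(p,(134,175.6),37)
for cc in (c,np.array([569,250.5,0])):print(a(tip,cc),a(ro,cc),a(ri,cc))
print(a(tip,i),a(ro,ri))
E
```

```text
time: 1.3
tool_pos: [383.7, -185.5, 253.7]
tcp_rot: [-180.0, -0.1, -67.8]
ft_force: [0.9, -0.6, -0.3]
finger_gap: 85.2
[565.77188253 250.76436017  34.        ]
-11.722328709210409 33.656446201571555 32.86802364491823
-12.213114193084886 35.493048521124365 35.31946708818311
-10.687817043560662 35.97741316013679
```

```bash
python3 -m jog '[[-0.333,-0.336,0,0,100],[-0.333,-0.336,0,0,100],[-0.333,-0.336,0,0,100],[-0.333,-0.336,0,0,100],[-0.333,-0.336,0,0,100],[-0.333,-0.336,0,0,100],[-0.333,-0.336,0,0,100],[-0.333,-0.336,0,0,100]]'
python3 -m jog '[[-0.050,-0.050,0.05,0,100],[-0.050,-0.050,0.08,0,100],[-0.050,-0.050,0.08,0,100],[-0.050,-0.050,0.08,0,100]]'
python3 - <<'E'
from bench import r
import cv2,numpy as np
from scipy.spatial.transform import Rotation as R
s=r.sense();p=r.snapshot('wrist');cv2.imwrite('pics/w1.png',p['image'][:,:,::-1])
K=np.array(p['K']);T=np.array(p['tool_from_camera']);W=R.from_euler('xyz',s['tcp_rot'],degrees=True).as_matrix()
print(s['tool_pos'])
for d in r.pinpoint(p,'large_ball'):
    x=(np.array(d['uv'])-K[:2,2])/K[0,0];th=np.hypot(*x);ray=np.r_[x/th*np.sin(th),np.cos(th)]
    ray=W@T[:3,:3]@ray;o=s['tool_pos']+W@T[:3,3]
    q=o+ray*(70-o[2])/ray[2];print(d,q,'tool shift',W.T@(q-s['tool_pos']))
E
```

```text
time: 2.15
tool_pos: [538.3, 183.7, 255.6]
tcp_rot: [-179.7, 0.1, -67.5]
ft_force: [0.7, -0.6, 1.0]
finger_gap: 85.5
time: 2.55
tool_pos: [564.1, 249.3, 172.9]
tcp_rot: [179.9, 0.1, -67.4]
ft_force: [-0.1, 0.4, 0.6]
finger_gap: 85.2
[564.06375196 249.25427327 172.92237239]
{'uv': [272.0, 212.6], 'conf': 0.6} [568.65125288 252.57192667  70.        ] tool shift [ -1.05774377  -5.60887355 102.91981559]
```

View pics/w1.png

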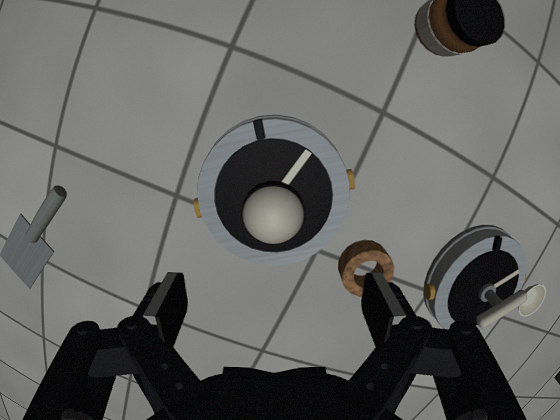

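The wrist view agrees: ball at px (273,214), line tip (308,153), rib (259,129). I'll centre over the ball, descend to TCP z ≈ 68 and close.

```bash
python3 -m jog '[[-0.001,-0.005,0.02,0,100],[-0.001,-0.005,0.05,0,100],[-0.001,-0.005,0.08,0,100],[-0.001,-0.005,0.1,0,100],[-0.001,-0.005,0.105,0,100],[-0.001,-0.005,0.105,0,100]]'
python3 -m jog '[[0,0,0,0,70],[0,0,0,0,60],[0,0,0,0,50],[0,0,0,0,40],[0,0,0,0,30],[0,0,0,0,30],[0,0,0,0,30],[0,0,0,0,30]]' 60
python3 -m jog '[[0,0,0,0,0],[0,0,0,0,0],[0,0,0,0,0],[0,0,0,0,0]]' 100
```

```text
time: 3.25
tool_pos: [571.7, 251.0, 73.8]
tcp_rot: [-179.6, 0.1, -67.6]
ft_force: [0.1, -0.3, 0.2]
finger_gap: 85.6
time: 4.05
tool_pos: [572.3, 253.9, 77.2]
tcp_rot: [-179.4, 0.3, -67.5]
ft_force: [-8.5, 7.8, 13.6]
finger_gap: 44.3
time: 4.45
tool_pos: [572.2, 254.1, 77.6]
tcp_rot: [-179.4, 0.3, -67.5]
ft_force: [-5.0, -0.5, 3.5]
finger_gap: 43.3
```

The grip gap is 43.3, less than 46, and the hand was pushed up, so the pads closed above the band. I'll reopen, lower and grip again.

```bash
python3 -m jog '[[0,0,0,0,60],[0,0,0,0,80],[0,0,0,0,90],[0,0,0.006,0,90],[0,0.002,0.013,0,90],[0,0.002,0.013,0,90],[0,0.002,0.013,0,90]]' 60
python3 -m jog '[[0,0,0,0,90],[0,0,0,0,90]]'
```

```text
time: 5.15
tool_pos: [569.9, 253.3, 63.9]
tcp_rot: [-179.4, 0.3, -67.5]
ft_force: [0.7, 0.1, -0.1]
finger_gap: 76.5
time: 5.35
tool_pos: [570.0, 253.3, 64.0]
tcp_rot: [-179.4, 0.3, -67.5]
ft_force: [0.1, 0.4, -0.2]
finger_gap: 76.9
```

```bash
python3 -m jog '[[0,0,0,0,70],[0,0,0,0,60],[0,0,0,0,50],[0,0,0,0,40],[0,0,0,0,30],[0,0,0,0,30],[0,0,0,0,30]]' 60
python3 -m jog '[[0,0,0,0,20],[0,0,0,0,20],[0,0,0,0,20]]' 100
```

```text
time: 6.05
tool_pos: [570.2, 253.3, 64.5]
tcp_rot: [-179.4, 0.3, -67.5]
ft_force: [-2.7, -1.3, 5.0]
finger_gap: 44.9
time: 6.35
tool_pos: [570.2, 253.3, 64.7]
tcp_rot: [-179.4, 0.3, -67.5]
ft_force: [-3.3, -1.8, 5.5]
finger_gap: 44.3
```

```bash
python3 -m jog '[[0,0,0,-5,20],[0,0,0,-10,20],[0,0,0,-15,20],[0,0,0,-15,20]]' 110
python3 - <<'E'
from bench import r
import cv2
s=r.sense();print(s['wrist_torque'],s['tcp_rot'])
a=r.snapshot('wrist')['image'][:,:,::-1];b=r.snapshot('side')['image'][:,:,::-1]
b=cv2.resize(b[100:205,200:340],(560,420),interpolation=cv2.INTER_CUBIC)
cv2.imwrite('pics/w2.png',cv2.resize(cv2.hconcat([a,b]),(800,300)))
E
```

```text
time: 6.75
tool_pos: [569.9, 253.8, 64.8]
tcp_rot: [-179.4, 0.2, -52.4]
ft_force: [-4.0, 1.5, 5.9]
finger_gap: 43.5
[0.34125016 0.72958966 0.30127292] [-1.79353630e+02  1.67459485e-01 -5.24151373e+01]
```

View pics/w2.png

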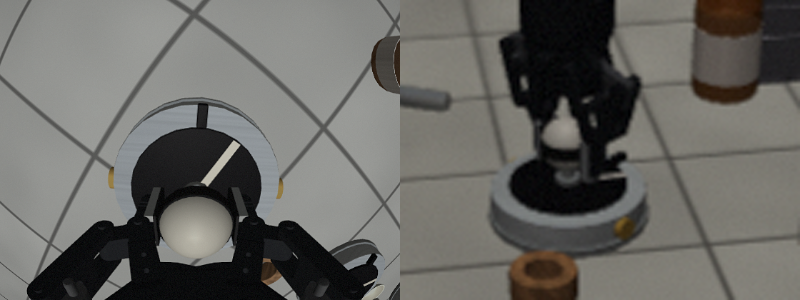

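```bash
cat >> geo.py <<'E'
def ww(p,s,uv,z):
    from scipy.spatial.transform import Rotation as R
    K=np.array(p['K']);T=np.array(p['tool_from_camera']);W=R.from_euler('xyz',s['tcp_rot'],degrees=True).as_matrix()
    x=(np.array(uv)-K[:2,2])/K[0,0];th=np.hypot(*x);ray=W@T[:3,:3]@np.r_[x/th*np.sin(th),np.cos(th)]
    o=s['tool_pos']+W@T[:3,3];return o+ray*(z-o[2])/ray[2]
E
python3 - <<'E'
from bench import r
from geo import ww
import numpy as np,cv2
s=r.sense();p=r.snapshot('wrist')
a=lambda q,c:np.degrees(np.arctan2(q[1]-c[1],q[0]-c[0]));c=np.array([568,251.5])
t=ww(p,s,(335,200),34);i=ww(p,s,(287,256),34);ro=ww(p,s,(286,146),37);ri=ww(p,s,(283,178),37)
print(t,i,a(t,c),a(t,i),ro,ri,a(ro,c),a(ri,c),a(ro,ri))
E
```

```text
[618.43663116 252.48211434  34.        ] [580.03580047 252.47995219  34.        ] 1.115536366397913 0.003226027300316393 [624.70972393 288.28663836  37.        ] [611.89604812 280.09168435  37.        ] 32.97079240664269 33.07820358344041 32.60084556418469
```

The line went from about −12° to +1° and the wrist torque is 0.30 N m, so the grip holds. About 33° remain.

```bash
python3 -m jog '[[0,0,0,-6,20],[0,0,0,-12,20],[0,0,0,-18,20],[0,0,0,-24,20],[0,0,0,-29,20],[0,0,0,-33,20],[0,0,0,-33,20]]' 110
python3 - <<'E'
from bench import r
import cv2
s=r.sense();print(s['wrist_torque'])
p=r.snapshot('wrist');a=p['image'][:,:,::-1]
cv2.imwrite('pics/w3.png',a)
E
```

```text
time: 7.6
tool_pos: [569.1, 254.3, 64.7]
tcp_rot: [-179.4, -0.1, -19.7]
ft_force: [-5.7, 2.1, 7.0]
finger_gap: 44.2
[0.49561526 1.52525979 0.30302777]
```

View pics/w3.png

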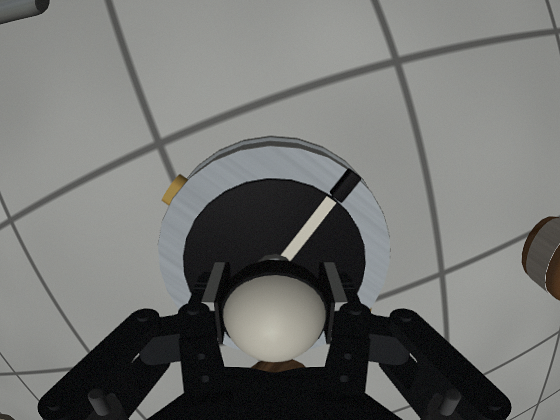

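The line tip (331,198) meets the rib's inner end (338,193), within 2–3°. I'll let go and withdraw.

```bash
python3 -m jog '[[0,0,0,-2,20],[0,0,0,-2,20],[0,0,0,-2,50],[0,0,0,-2,80],[0,0,0,-2,100],[0,0,0,-2,100],[0,0,0,-2,100],[0,0,0,-2,100]]'
python3 -m jog '[[0,0,-0.02,0,100],[0,0,-0.05,0,100],[0,0,-0.09,0,100],[0,0,-0.13,0,100],[0,0,-0.13,0,100],[0,0,-0.13,0,100]]'
python3 - <<'E'
from bench import r
import cv2
p=r.snapshot('wrist');a=p['image'][:,:,::-1]
cv2.imwrite('pics/w4.png',a)
s=r.sense();print(s['tool_pos'],s['ft_force'],s['qd'])
E
```

```text
time: 8.45
tool_pos: [569.2, 254.3, 64.7]
tcp_rot: [-179.4, -0.1, -17.8]
ft_force: [-0.0, 0.1, -0.1]
finger_gap: 85.5
time: 9.05
tool_pos: [569.5, 253.3, 196.6]
tcp_rot: [-179.3, -0.3, -17.8]
ft_force: [0.0, 0.1, -0.6]
finger_gap: 85.2
[568.40142434 252.96877785 194.54451266] [-0.02342379  0.10328796 -0.96365589] [-0.0722103   1.37099588  1.82376546 -0.05126053  0.09425451  0.13901577]
```

View pics/w4.png

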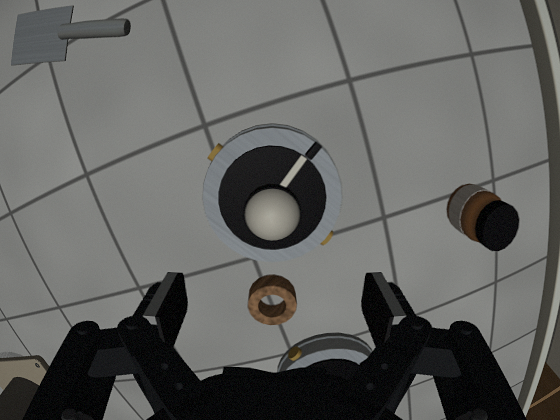

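The line runs (285,187)→(308,154) and continues straight into the rib (308–321, 145–157). The hand is clear of everything.

```bash
python3 -m jog '[[0,0,0,0,100],[0,0,0,0,100]]'; python3 -c "
from bench import r
print(r.hand_in())"
```

```text
time: 9.3
tool_pos: [567.4, 252.6, 192.5]
tcp_rot: [-179.5, -0.0, -17.8]
ft_force: [0.5, 0.6, 0.4]
finger_gap: 85.5
the job is handed in; nothing more can be done
None
```

I turned the large ball valve about 48° counter-clockwise and let go. In the last wrist picture its white line runs straight into the black rib, to within a few degrees by eye. I handed the job in at 9.3 s; the hand-in gives no verdict.

- **Grip:** The first grip closed above the dark band: the finger gap was 43 mm and the hand was pushed upward. I reopened, went about 13 mm lower and gripped again. The gap still read about 44 mm, less than the 46 mm ball, but the second grip held. Wrist torque was 0.30 N m while turning, matching the stated stiffness.
- **At hand-in:** The gripper was open, about 130 mm above where it gripped, with wrist force near zero.
- **Other valves:** The arm never went near the small ball and T-bar valves below their clearance height. I did not measure their angles again afterwards.

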